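Find and seat the rocking chip-box lid

ROBOT

A 6-joint arm with a two-finger parallel gripper is mounted at the origin on the work surface. World frame = base frame: x ahead of the robot, y to its left, z up, the work surface at z = 0. Lengths are in m, angles in degrees, forces in N, time in s.
With the tool pointing down it reaches from about 0.25 to 0.725 m from the base axis. Payload 9.7 kg.
Tool frame: the origin (TCP) lies midway between the tips of the shut fingers; the grasp point (between the pads) lies 19 mm behind it (bot.pinch_z is the distance from the TCP to the grasp point, in m); z points along the fingers, y is the line along which they close (so a half turn about z gives the same grasp; the last joint's range is limited). The gripper opens to 85 mm and grips with 20 to 120 N. Pads are 22 mm wide; open, the fingers measure 114 mm over their backs; the gripper's body (76 mm by 85 mm) begins 54 mm behind the grasp point. The pads swing forward as they close: fully open they stand 13 mm farther back than shut.
Start: joints at [66.635, 4.979, 10.078, 95.1, 0, 90], TCP at [0.218, 0.505, 0.231] pointing down, gripper open.
Joint ranges: [-179.16, 179.16], [-48.56, 103.87], [-65.8, 70.77], [-126.05, 130.52], [-82.76, 87.17], [-180, 180]. Speed limits (degrees/s): [127.2, 127.2, 147.25, 180, 180, 180].

INTERFACE

Orientations are given as [roll, pitch, yaw] about the fixed x, y, z axes, in that order (R = Rz(yaw) Ry(pitch) Rx(roll)).
In Python, from workcell import sensors, camera, camera_params, ticket, bot gives the robot as it stands.
- The arm moves only by the shell command python3 -m jog 'ROWS' [FORCE]. ROWS is JSON, a list that holds one entry, the list of rows, each a list of 5 numbers: the shift along the world's x, y, z in units of 50 mm (1.0 is 50 mm), then the turn about the world's z in units of 5 degrees (1.0 is 5 degrees), then the opening, from 0 (shut) to 1 (fully open). In form: [[[tx, ty, tz, yaw, grip], ...]]. A call has 1 to 8 rows; each row shifts and turns the commanded pose from where the row before left it; what a row does not reach is not made up. A row lasts 1/10 s, in which the tool goes at most 50 mm and 8.59 degrees, less where a joint would pass 70% of its speed; a pose out of reach is approached as far as the arm can. A call is refused whole if a number of a shift passes 1 or a number of a turn 1, either way. A call with a gripper value outside its range is refused whole. The fingers move at their own pace and stop on an object; FORCE is the grip in N (left out, the last holds). Time passes only in rows, so rows that do not move let the fingers close. It gives the time, the measured TCP pose, the force, the opening and the grip force at its end, in the units of the state.
- sensors.get_obs(): the state, without advancing time (a new reading comes with each control period).
- camera(name): name is "scene" or "side" or "wrist"; returns the picture (420x560x3 uint8, blue, green, red); there is no depth.
- camera_params(name): a dict with "fx", "fy", "cx", "cy" (pixels), "T" (4x4, takes a point from camera to world coordinates); the wrist camera has in their place "tool_from_camera" (4x4, takes a point from camera to tool coordinates, whose origin is the TCP and whose axes are the flange's). Camera axes: x right, y down, z forward; pixel columns grow to the right and rows downward; lengths in m; the calibration is good to about 2 mm. A picture is of the moment at which its call begins: read the wrist's pose just before it. camera_params takes no time and is no camera call.
- ticket.job_done(): hands the job in; it is judged then, once.
The state is a dict: "time": time; "q": joint angles; "qd": joint speeds; "joint_efforts": joint torques, N m; "ee_pos": TCP position; "tcp_rot": TCP orientation; "wrist_force": force on the tool from outside, world axes, zero at the start; "torque": the same for the moment, N m; "opening": finger opening in m; "grasp_force": force on a finger pad.
Only numpy, scipy, OpenCV 4.12 (cv2) and the standard library are available. Lean on these libraries where they do the work, as an engineer would, in place of code of your own. Each camera call takes 0.05 s, during which the arm holds its last target. There are 200 camera calls.

TASK

One of the four lids on the red chip box is not pushed home. With your fingertips, press lightly on the corners of the lids until one rocks, then press that lid down at its middle until it is fully home, level and as low as the other three. Lift nothing, keep every lid in its recess, and leave the things around the box where they are.

Things in the scene. Friction and masses are not known exactly. Their poses are not given: they have to be found in the camera images.
- chip_box: red lacquer chip box, fixed to the table, 178 x 178 mm, rim 35 mm high. Origin: centre of its underside on the table; x, y along its sides, z up. Four square recesses, 77 mm wide, 5 mm deep (floor = seat, 30 mm above the table), centred 42.5 mm from the box's centre lines in x and in y, walls 8 mm. A lid that is home has its underside at 30 mm and its top at 38 mm.
- seat_level (a point): centre of the box at the height of the lids' seat (30 mm). The loose lid lies level on a stiff hidden 16 mm square post in mid-recess, 2.5 to 3 mm above the seat. A light corner press (up to 5 N) tips it 0.05 to 0.1 rad, that corner down, the opposite one up; let go, it falls back level. A firm press at its centre, 9 to 12 N, pushes the post down; there it stays.
- lid_a: one of four identical black lacquer lids with a brass spot at the centre of the top, 74 x 74 x 8 mm, about 60 g. Origin: centre of its underside; z up, x and y along its edges, parallel to the chip box's. In one of chip_box's recesses; letters do not tell which is loose. A fingertip pressing with about 5 N at 22 mm in x and y from the centre halts about 1.5 mm higher on the loose lid than on one that is home.
- lid_b: one of four identical black lacquer lids with a brass spot at the centre of the top, 74 x 74 x 8 mm, about 60 g. Origin: centre of its underside; z up, x and y along its edges, parallel to the chip box's. In one of chip_box's recesses; letters do not tell which is loose. A fingertip pressing with about 5 N at 22 mm in x and y from the centre halts about 1.5 mm higher on the loose lid than on one that is home.
- lid_c: one of four identical black lacquer lids with a brass spot at the centre of the top, 74 x 74 x 8 mm, about 60 g. Origin: centre of its underside; z up, x and y along its edges, parallel to the chip box's. In one of chip_box's recesses; letters do not tell which is loose. A fingertip pressing with about 5 N at 22 mm in x and y from the centre halts about 1.5 mm higher on the loose lid than on one that is home.
- lid_d: one of four identical black lacquer lids with a brass spot at the centre of the top, 74 x 74 x 8 mm, about 60 g. Origin: centre of its underside; z up, x and y along its edges, parallel to the chip box's. In one of chip_box's recesses; letters do not tell which is loose. A fingertip pressing with about 5 N at 22 mm in x and y from the centre halts about 1.5 mm higher on the loose lid than on one that is home.
- tile_1: mahjong tile lying flat beyond the box, white over green, 36 x 26 x 20 mm; origin centre of underside. Bystander.
- tile_2: a second such mahjong tile, on the near side of the box. Bystander.
- die: white die, 18 mm, on the near side of the box; origin centre of underside. Bystander.
- wind_marker: brass wind marker disc, 44 mm across, 12 mm high; origin centre of underside. Bystander.
- saucer: blue-and-white porcelain saucer, 130 mm across, 18 mm high; origin centre of underside. Bystander.
- teacup: white teacup, 70 mm across, 55 mm high; origin centre of underside. Bystander.
- spring_clip: chrome spring clip fixed on the right-hand (-y) table edge, pinching pale bamboo counting sticks that lie inward over the table; reaches 120 mm in from the edge, 25 mm high. Origin: on the table edge, at table height. Fixed bystander.
Not all that is in view belongs to the job. Leave any purple look-alike of the lid_b alone.

How it is judged (in metres and radians):
On the way, in this order (a step that is already met when the one before it is completed fails the run):
1. a lid rocks (tips more than 0.035 rad) under the fingers (((angle between lid_a's own z axis and vertical above 0.035 rad and contact force between the fingers and lid_a above 0.3 N) or (angle between lid_b's own z axis and vertical above 0.035 rad and contact force between the fingers and lid_b above 0.3 N) or (angle between lid_c's own z axis and vertical above 0.035 rad and contact force between the fingers and lid_c above 0.3 N) or (angle between lid_d's own z axis and vertical above 0.035 rad and contact force between the fingers and lid_d above 0.3 N))), for 0.05 s.
2. all four lids are home and level (z of lid_a in the frame of chip_box between 0.028 and 0.0313 m and angle between each of lid_a, lid_b, lid_c, lid_d's own z axis and vertical below 0.02 rad and z of lid_b in the frame of chip_box between 0.028 and 0.0313 m and z of lid_c in the frame of chip_box between 0.028 and 0.0313 m and z of lid_d in the frame of chip_box between 0.028 and 0.0313 m), for 0.2 s.
At the end, for the whole second after the job is handed in: All four lids lie in their recesses with the underside within 1.3 mm of the seat (30 mm above the table), tilted less than 0.02 rad and at rest; every bystander within 15 mm of its start (all of step 2 and linear speed of each of lid_a, lid_b, lid_c, lid_d below 0.01 m/s and distance of each of tile_1, tile_2, die, wind_marker, saucer, teacup from where it was at the start of the episode below 0.015 m); the robot touches nothing.
It fails at once if a lid is lifted more than 12 mm above its seat (z of any of lid_a, lid_b, lid_c, lid_d in the frame of chip_box above 0.042 m).
It fails at once if a lid leaves its recess sideways by more than 15 mm (distance of any of lid_a, lid_b, lid_c, lid_d from where it was at the start of the episode above 0.015 m).
It fails at once if a bystander is moved more than 15 mm or lifted (distance of any of tile_1, tile_2, die, wind_marker, saucer, teacup from where it was at the start of the episode above 0.015 m).
It also fails if it takes over 48 s, if anything falls off the work surface, if the arm or the gripper's body presses on something with over 40 N, if the wrist force passes 120 N, or if a joint passes its speed limit or range.

## Working session

There is one attempt and no reset: what is moved stays moved. The work goes in short steps, Python scripts to look and compute and a shell command to move; the robot and the scene stay as the last step left them, time stands still between calls to the robot, and variables do not carry over. Pictures are saved under pics/ and viewed, at most 10 in all, crops included, and the job is handed in when it is done.

```bash
mkdir -p pics; cat > h.py <<'E'
import numpy as np, cv2
from workcell import sensors, camera, camera_params, ticket, bot
def ray(name,u,v,z):
    p=camera_params(name); T=np.array(p["T"])
    d=T[:3,:3]@np.array([(u-p["cx"])/p["fx"],(v-p["cy"])/p["fy"],1]); o=T[:3,3]
    return o+d*(z-o[2])/d[2]
E
python3 - <<'E'
from h import *
o=sensors.get_obs(); print(o)
a=camera("scene");b=camera("side")
cv2.imwrite("pics/scene.png",a);cv2.imwrite("pics/side.png",b)
for n,im in(("scene",a),("side",b)):
    print(n,np.round(camera_params(n)["T"],3).tolist())
E
```

```text
{'time': 0.0, 'q': array([6.66360981e+01, 5.01171162e+00, 1.00326165e+01, 9.50998977e+01,
       1.68855370e-03, 9.00000265e+01]), 'qd': array([ 0.03240713, -0.03461217, -0.00031273,  0.06865719,  0.01138977,
       -0.09576763]), 'joint_efforts': array([-1.39125852e-03, -5.20385957e+01,  4.64798641e+01,  1.62715843e-02,
       -4.32022068e-05,  1.39550809e-05]), 'ee_pos': array([0.21800945, 0.5046834 , 0.23056075]), 'tcp_rot': array([-1.79921007e+02, -1.68851560e-03,  1.56636069e+02]), 'wrist_force': array([-0.64027355, -1.01894219,  1.02820732]), 'torque': array([-0.02087452, -0.00382084,  0.05826226]), 'grasp_force': 0.0, 'opening': 0.08523063741622197}
scene [[-0.869, 0.383, -0.313, 0.966], [0.494, 0.694, -0.524, 0.513], [0.016, -0.61, -0.792, 0.982], [0.0, 0.0, 0.0, 1.0]]
side [[0.997, -0.029, 0.076, 0.516], [-0.079, -0.567, 0.82, -1.005], [0.02, -0.823, -0.568, 0.729], [0.0, 0.0, 0.0, 1.0]]
```

View pics/scene.png

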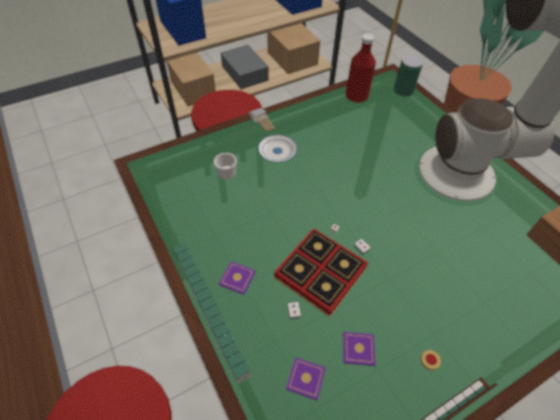

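View pics/side.png

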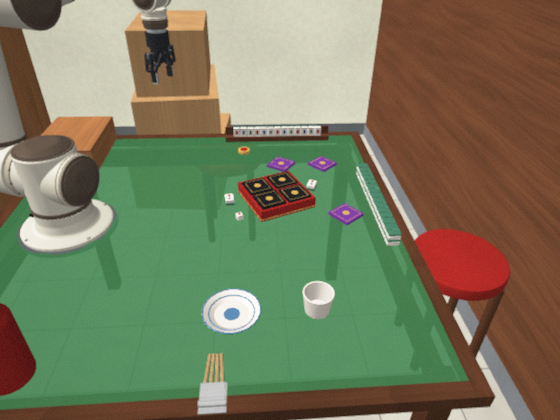

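The scene view shows the red box around (321,270), with brass spots near (318,246), (344,264), (326,287) and (299,268). In the side view the box is around (277,193). The tiles and die sit close to it.

```bash
python3 - <<'E'
from h import *
R={"scene":(270,225,372,312),"side":(235,168,318,218)}
for n,(x0,y0,x1,y1) in R.items():
    im=cv2.imread(f"pics/{n}.png"); c=im[y0:y1,x0:x1]; h=cv2.cvtColor(c,cv2.COLOR_BGR2HSV)
    m=cv2.inRange(h,(12,90,90),(35,255,255))
    k,_,s,ce=cv2.connectedComponentsWithStats(m)
    P=[]
    for i in range(1,k):
        if s[i,4]>=15:
            u=ce[i]+[x0,y0]; p=ray(n,*u,.0385); P.append(p); print(n,u.round(1),s[i,4],p.round(4))
    P=np.array(P); print("mean",P.mean(0).round(4))
    r=cv2.inRange(h,(0,120,50),(8,255,255))|cv2.inRange(h,(172,120,50),(180,255,255))
    ct=max(cv2.findContours(r,0,2)[0],key=cv2.contourArea)
    print(s[1:,4])
E
```

```text
scene [317.4 245.7] 60 [0.5638 0.0406 0.0385]
scene [344.  263.4] 63 [0.5327 0.1211 0.0385]
scene [298.8 267.9] 68 [0.6431 0.0749 0.0385]
scene [283.7 283.5] 19 [0.7001 0.0949 0.0385]
scene [326.  286.2] 71 [0.6106 0.1534 0.0385]
mean [0.61   0.097  0.0385]
[ 7  1  1  1  1  1  1  6  1  1 60  2  1  1  1  5  1  1  1  1  1  1  2  1
  7 63  1 68  1  2  3  1  3  1  7  3 19 71  3  2  3  1 11  1  3  3  6  1
  3  9  7  7  2]
side [299. 181.] 15 [0.6641 0.1339 0.0385]
side [281.6 178.8] 30 [0.6107 0.1498 0.0385]
side [248.2 186.8] 16 [0.5054 0.107  0.0385]
side [257.  184.9] 29 [0.5323 0.117  0.0385]
side [304.1 191. ] 21 [0.6734 0.0753 0.0385]
side [247.7 203.5] 45 [0.5032 0.016  0.0385]
side [284.  192.5] 15 [0.612  0.0698 0.0385]
side [294.5 191.9] 34 [0.6438 0.0715 0.0385]
side [268.7 197.8] 34 [0.5648 0.043  0.0385]
side [297.1 210.3] 74 [ 0.6417 -0.0248  0.0385]
side [274.5 216.3] 18 [ 0.5763 -0.0508  0.0385]
mean [0.5934 0.0643 0.0385]
[ 3  2 13  1 10  1  1  1 15 12  2 30  7  2  1  3 16 29  3  1 21 45 15  1
  2 34  1  1  1  1  1 12 34  3 13  1  3  3  5  1  1 74 18]
```

```bash
python3 -m jog '[[[0.6,-0.73,0,-1,0],[0.6,-0.73,0,-1,0],[0.6,-0.73,0,-1,0],[0.6,-0.73,0,-1,0],[0.6,-0.73,0,-1,0],[0.6,-0.73,0,-1,0],[0.6,-0.73,0,-1,0],[0.6,-0.73,0,-1,0]]]' 20; python3 -m jog '[[[0.6,-0.73,0,-1,0],[0.6,-0.73,-0.3,0,0],[0.6,-0.73,-0.3,0,0],[0.5,-0.7,-0.3,0,0],[0,0,-0.5,0,0],[0,0,-0.5,0,0],[0,0,0,0,0],[0,0,0,0,0]]]'
```

```text
time: 0.9
ee_pos: [0.4589, 0.2111, 0.2311]
tcp_rot: [-180.0, -0.0, 116.4]
wrist_force: [0.0, 1.2, 0.8]
opening: 0.0002
grasp_force: 0.0
time: 1.7
ee_pos: [0.5728, 0.0684, 0.1365]
tcp_rot: [-179.9, -0.0, 111.6]
wrist_force: [-0.2, -1.0, 0.2]
opening: 0.0
grasp_force: 0.0
```

```bash
python3 - <<'E'
from h import *
o=sensors.get_obs(); im=camera("wrist"); cv2.imwrite("pics/w1.png",im)
p=camera_params("wrist"); M=np.array(p["tool_from_camera"]); print(M.round(3).tolist(),o["ee_pos"],o["tcp_rot"])
from scipy.spatial.transform import Rotation as Ro
T=np.eye(4);T[:3,:3]=Ro.from_euler("xyz",o["tcp_rot"],degrees=True).as_matrix();T[:3,3]=o["ee_pos"]
C=T@M
h=cv2.cvtColor(im,cv2.COLOR_BGR2HSV); m=cv2.inRange(h,(12,90,90),(35,255,255))
k,_,s,ce=cv2.connectedComponentsWithStats(m)
for i in range(1,k):
    if s[i,4]>150:
        u,v=ce[i]; d=C[:3,:3]@[(u-p["cx"])/p["fx"],(v-p["cy"])/p["fy"],1]; q=C[:3,3]+d*(.0385-C[2,3])/d[2]; print(ce[i].round(1),s[i],q.round(4))
E
```

```text
[[-0.001, -0.952, -0.306, 0.078], [1.0, -0.001, 0.001, 0.001], [-0.001, -0.306, 0.952, -0.142], [0.0, 0.0, 0.0, 1.0]] [0.57281917 0.06844527 0.1364874 ] [-1.79949845e+02 -1.09989839e-02  1.11641922e+02]
[382.3 113.5] [ 333   65  103  101 1878] [0.6114 0.1551 0.0385]
[253.3 115.4] [ 202   67  100  101 1824] [0.5335 0.1229 0.0385]
[382.1 116.5] [ 365   98   36   38 1010] [0.6121 0.1533 0.0385]
[252.8 118.5] [235 101  36  36 997] [0.5339 0.121  0.0385]
[374.3 234. ] [ 330  195   92   82 1476] [0.644  0.0771 0.0385]
[252.5 227.7] [ 211  198   91   82 1179] [0.5602 0.0491 0.0385]
[373.7 236.6] [358 222  32  30 754] [0.6445 0.0751 0.0385]
[257.  239.8] [241 225  33  31 763] [0.5665 0.0415 0.0385]
[474.8 346.2] [464 337  23  19 339] [0.7629 0.0192 0.0385]
```

View pics/w1.png

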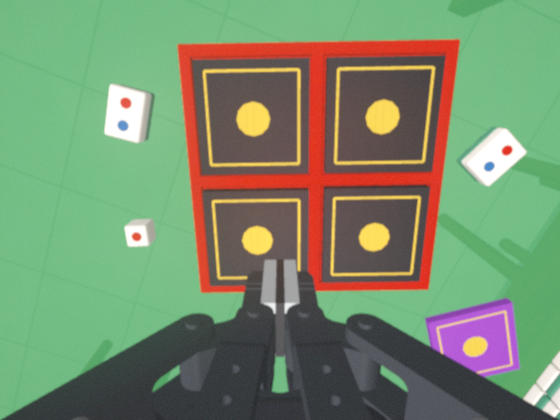

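The wrist view shows the four spots at about (257,240) for A, (253,118) for B, (382,116) for C and (374,237) for D. They agree with the first fix to within 3 mm. I'll probe A's inner corner first.

```bash
python3 -m jog '[[[0.08,0.03,-0.5,0,0],[0,0,-0.6,0,0],[0,0,-0.6,0,0],[0,0,-0.1,0,0],[0,0,0,0,0],[0,0,0,0,0]]]'; for i in 1 2; do python3 -m jog '[[[0,0,-0.03,0,0],[0,0,-0.01,0,0],[0,0,0,0,0]]]'; done
```

```text
time: 2.35
ee_pos: [0.5783, 0.0702, 0.0487]
tcp_rot: [179.8, 0.0, 111.7]
wrist_force: [-0.5, 0.3, 0.3]
opening: 0.0001
grasp_force: 0.0
time: 2.65
ee_pos: [0.5774, 0.0699, 0.0449]
tcp_rot: [180.0, 0.0, 111.6]
wrist_force: [0.7, -0.3, -0.3]
opening: 0.0001
grasp_force: 0.0
time: 2.95
ee_pos: [0.577, 0.0698, 0.0421]
tcp_rot: [-180.0, -0.0, 111.6]
wrist_force: [0.0, -0.0, -0.3]
opening: 0.0001
grasp_force: 0.0
```

```bash
for i in 1 2 3; do python3 -m jog '[[[0,0,-0.02,0,0],[0,0,0,0,0],[0,0,0,0,0]]]'|egrep 'ee_pos|wrist'; done
```

```text
ee_pos: [0.5771, 0.0699, 0.0412]
wrist_force: [-0.6, -0.6, 0.1]
ee_pos: [0.5772, 0.0699, 0.0404]
wrist_force: [0.7, 0.7, 0.2]
ee_pos: [0.5774, 0.07, 0.0398]
wrist_force: [0.7, 0.9, 4.5]
```

```bash
for i in 1 2; do python3 -m jog '[[[0,0,-0.01,0,0],[0,0,0,0,0],[0,0,0,0,0]]]'|egrep 'ee_pos|wrist'; done; python3 - <<'E'
from h import *
im=camera("wrist"); cv2.imwrite("pics/w2.png",im)
E
```

```text
ee_pos: [0.5775, 0.07, 0.0397]
wrist_force: [-1.5, 0.0, 7.5]
ee_pos: [0.5775, 0.07, 0.0395]
wrist_force: [-3.2, -0.0, 11.0]
```

View pics/w2.png

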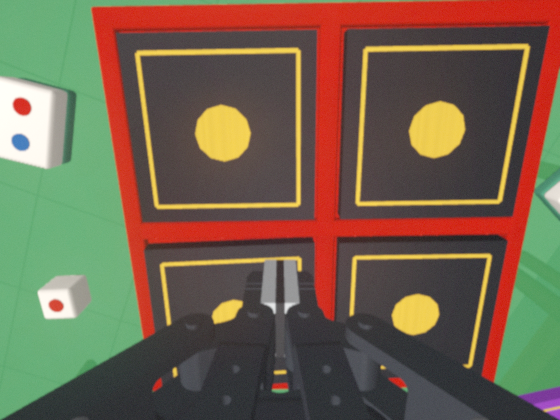

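```bash
python3 -m jog '[[[0,0,0.2,0,0],[-0.15,0.38,0,0,0],[-0.15,0.38,0,0,0],[0,0,-0.12,0,0],[0,0,0,0,0],[0,0,0,0,0]]]'|egrep 'ee_pos|wrist'; for i in 1 2 3 ; do python3 -m jog '[[[0,0,-0.02,0,0],[0,0,0,0,0],[0,0,0,0,0]]]'|egrep 'ee_pos|wrist'; done
```

```text
ee_pos: [0.5621, 0.1073, 0.042]
wrist_force: [-1.0, -0.1, -0.2]
ee_pos: [0.5622, 0.1075, 0.0413]
wrist_force: [0.1, 0.1, 0.3]
ee_pos: [0.5621, 0.1079, 0.0403]
wrist_force: [-0.7, -0.1, -0.3]
ee_pos: [0.5621, 0.1079, 0.0393]
wrist_force: [-0.7, 0.4, 0.3]
```

```bash
for i in 1 2 3 ; do python3 -m jog '[[[0,0,-0.01,0,0],[0,0,0,0,0],[0,0,0,0,0]]]'|egrep 'ee_pos|wrist'; done
```

```text
ee_pos: [0.5621, 0.1079, 0.0388]
wrist_force: [-0.6, -0.0, -0.6]
ee_pos: [0.5621, 0.1079, 0.0383]
wrist_force: [0.1, -0.5, 0.1]
ee_pos: [0.5622, 0.1079, 0.0381]
wrist_force: [-2.4, -0.7, 3.5]
```

B stops at 38.1 mm, while A stopped at 39.7 mm under about 5 N, so A is the loose lid. I'll press A's opposite (outer) corner lightly to confirm that it rocks.

```bash
python3 -m jog '[[[0,0,0.2,0,0],[0,-0.75,0,0,0],[-0.1,-0.8,0,0,0],[-0.1,-0.4,0,0,0],[0,0,0,0,0],[0,0,0,0,0]]]'|egrep 'ee_pos|wrist';  python3 -m jog '[[[0,0,-0.12,0,0],[0,0,0,0,0],[0,0,0,0,0]]]'|egrep 'ee_pos|wrist';for i in 1 2 ; do python3 -m jog '[[[0,0,-0.02,0,0],[0,0,0,0,0],[0,0,0,0,0]]]'|egrep 'ee_pos|wrist'; done
```

```text
ee_pos: [0.5524, 0.0103, 0.0483]
wrist_force: [0.3, 0.2, 0.6]
ee_pos: [0.552, 0.0111, 0.0414]
wrist_force: [-0.7, -0.4, 0.1]
ee_pos: [0.5522, 0.0105, 0.0408]
wrist_force: [0.1, -0.9, 0.5]
ee_pos: [0.5521, 0.0104, 0.0398]
wrist_force: [-0.3, -0.4, -0.2]
```

```bash
for i in 1 2 3 ; do python3 -m jog '[[[0,0,-0.01,0,0],[0,0,0,0,0],[0,0,0,0,0]]]'|egrep 'ee_pos|wrist'; done; python3 - <<'E'
from h import *
im=camera("side")[160:230,225:335]; cv2.imwrite("pics/s2.png",cv2.resize(im,None,fx=7,fy=7,interpolation=2))
E
```

```text
ee_pos: [0.5522, 0.0103, 0.0395]
wrist_force: [-1.2, -1.2, 2.5]
ee_pos: [0.5523, 0.0103, 0.0393]
wrist_force: [-1.5, -0.6, 5.0]
ee_pos: [0.5524, 0.0103, 0.0392]
wrist_force: [-2.7, -1.6, 8.4]
```

View pics/s2.png

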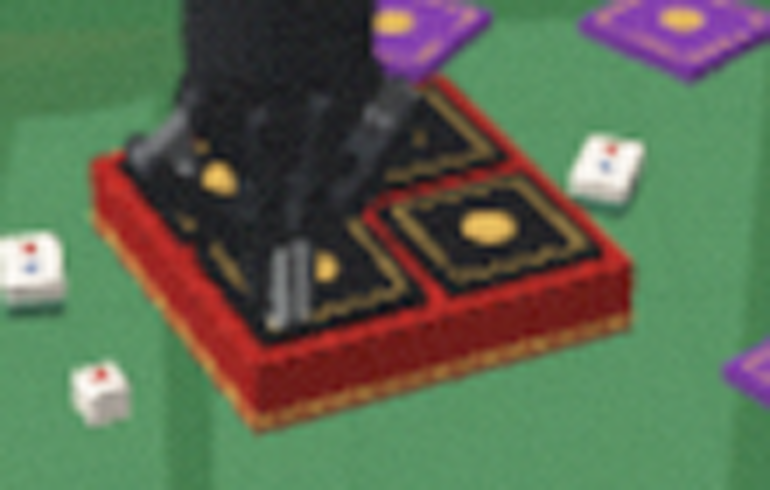

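The crop shows the fingertip on lid A's outer corner at about (285,315). It halted near 39.4 mm again, so lid A rocks. Next I'll press its middle.

```bash
python3 -m jog '[[[0,0,0.2,0,0],[0.28,0.62,0,0,0],[0,0,0,0,0],[0,0,-0.1,0,0],[0,0,0,0,0],[0,0,0,0,0]]]'|egrep 'ee_pos|wrist';for i in 1 2 3 4; do python3 -m jog '[[[0,0,-0.02,0,0],[0,0,0,0,0],[0,0,0,0,0]]]'|egrep 'ee_pos|wrist'; done
```

```text
ee_pos: [0.5656, 0.0408, 0.0429]
wrist_force: [0.2, -0.1, 0.2]
ee_pos: [0.5661, 0.0412, 0.0423]
wrist_force: [-0.2, -0.6, 0.2]
ee_pos: [0.5661, 0.0414, 0.0413]
wrist_force: [-0.4, 0.2, 0.6]
ee_pos: [0.5662, 0.0414, 0.0406]
wrist_force: [-1.1, 0.4, 3.9]
ee_pos: [0.5663, 0.0414, 0.0398]
wrist_force: [-1.2, -0.1, 5.6]
```

```bash
for i in 1 2 3 4; do python3 -m jog '[[[0,0,-0.02,0,0],[0,0,0,0,0],[0,0,0,0,0]]]'|egrep 'ee_pos|wrist'; done
```

```text
ee_pos: [0.5663, 0.0414, 0.0388]
wrist_force: [-1.2, -0.2, 5.9]
ee_pos: [0.5663, 0.0414, 0.0381]
wrist_force: [-3.0, -1.0, 8.1]
ee_pos: [0.5664, 0.0414, 0.038]
wrist_force: [-5.7, -0.1, 15.7]
ee_pos: [0.5664, 0.0415, 0.038]
wrist_force: [-8.6, -0.3, 22.7]
```

The lid bottomed at 38.0 mm under 22 N. I'll release it and check its level with light touches on two corners.

```bash
python3 -m jog '[[[0,0,0.04,0,0],[0,0,0.2,0,0],[0.22,0.56,0,0,0],[0,0,0,0,0],[0,0,-0.17,0,0],[0,0,0,0,0],[0,0,0,0,0]]]'|egrep 'ee_pos|wrist';for i in 1 2 3 4; do python3 -m jog '[[[0,0,-0.02,0,0],[0,0,0,0,0],[0,0,0,0,0]]]'|egrep 'ee_pos|wrist'; done
```

```text
ee_pos: [0.5766, 0.0689, 0.0381]
wrist_force: [0.8, 0.3, 0.4]
ee_pos: [0.5767, 0.0689, 0.0381]
wrist_force: [-3.6, -0.2, 5.2]
ee_pos: [0.5767, 0.0689, 0.038]
wrist_force: [-6.5, 0.3, 13.0]
ee_pos: [0.5768, 0.0689, 0.038]
wrist_force: [-8.9, -0.3, 20.4]
ee_pos: [0.5768, 0.0689, 0.038]
wrist_force: [-11.8, -1.6, 27.3]
```

```bash
python3 -m jog '[[[0,0,0.08,0,0],[0,0,0.2,0,0],[-0.25,-0.6,0,0,0],[-0.25,-0.58,0,0,0],[0,0,0,0,0],[0,0,-0.16,0,0],[0,0,0,0,0],[0,0,0,0,0]]]'|egrep 'ee_pos|wrist';python3 -m jog '[[[0,0,-0.02,0,0],[0,0,0,0,0],[0,0,0,0,0]]]'|egrep 'ee_pos|wrist'; python3 -m jog '[[[0,0,0.1,0,0],[0,0,0.5,0,0],[0,0,0.8,0,0],[0,0,0.8,0,0],[0,0,0,0,0],[0,0,0,0,0],[0,0,0,0,0]]]'
python3 - <<'E'
from h import *
im=camera("wrist"); cv2.imwrite("pics/w3.png",im)
E
```

```text
ee_pos: [0.552, 0.011, 0.0402]
wrist_force: [-0.2, -0.7, 0.0]
ee_pos: [0.5522, 0.0107, 0.0398]
wrist_force: [0.1, 1.1, 0.2]
time: 16.05
ee_pos: [0.5517, 0.0104, 0.1488]
tcp_rot: [-179.9, -0.0, 111.6]
wrist_force: [-0.4, 0.7, 0.1]
opening: -0.0001
grasp_force: 0.0
```

View pics/w3.png

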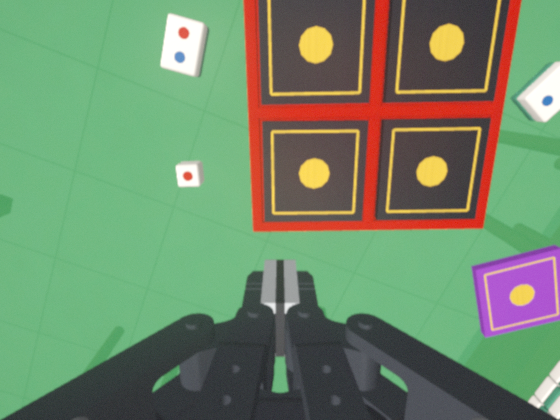

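The last view shows lid A (spot at (314,173)) lying square in its recess like the others. The die at (188,174) and the tile at (184,45) haven't been disturbed, and nothing is being touched.

```bash
python3 -c "
from workcell import ticket; print(ticket.job_done())"
```

```text
the job is handed in; nothing more can be done
None
```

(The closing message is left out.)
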